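# Find the ring support that holds, and set the flask in it

## Task

Only one of the three ring supports on this frame is clamped tight; the other two will slip under load. Test them as you would with a finger: press straight down on the middle of a support's rod with about 10 N, keep the load on for a second and see whether it stays up, but ease off at once when a rod gives way (never let one sink more than about 1 cm there). Then lift the flask by its neck out of the cork ring, set it upright and gently into the ring of the support that has held, and let go, leaving the other glassware alone.

Things in the scene. Friction and masses are not known exactly. Their poses are not given: they have to be found in the camera images.
- frame: Bench support frame, fixed to the bench: two upright steel rods (240 mm high, at y = +-270 mm) joined by a level 12 mm steel crossbar along its y axis. Origin at bench height below the middle of the crossbar, whose axis is 150 mm up. z up.
- support_1: Ring support, the one at the frame's +y end of three alike, 135 mm apart: an aluminium boss (36 x 28 x 52 mm) on the crossbar, a bare 10 mm steel rod reaching out of it along the support's -x, a ring at the rod's end. Origin on the crossbar's axis, about which a slack support turns down; z up, y along the crossbar. Rod axis and ring lie 20 mm above the origin.
- mid_1 (a point): Mid-span of support_1: the top of its rod, 70 mm out from the crossbar's axis, half-way to the ring's centre. The bare rod runs from 18 to 102 mm out. Behaviour, all three: the tight support sinks only about 2 mm at mid-span under 10 N and then stays up; a slack one slips down steadily at 2 to 4 N there and stays where it is left. Which is tight cannot be seen and differs each time.
- ring_1 (a point): Centre of the ring of support_1, 140 mm out from the crossbar's axis, at the height of the ring bar's centre line. The ring is of 8 mm round bar, 60 mm inside and 76 mm outside diameter.
- support_2: Ring support, the middle one of three alike, 135 mm apart: an aluminium boss (36 x 28 x 52 mm) on the crossbar, a bare 10 mm steel rod reaching out of it along the support's -x, a ring at the rod's end. Origin on the crossbar's axis, about which a slack support turns down; z up, y along the crossbar. Rod axis and ring lie 20 mm above the origin.
- mid_2 (a point): Mid-span of support_2: the top of its rod, 70 mm out from the crossbar's axis, half-way to the ring's centre. The bare rod runs from 18 to 102 mm out.
- ring_2 (a point): Centre of the ring of support_2, 140 mm out from the crossbar's axis, at the height of the ring bar's centre line. The ring is of 8 mm round bar, 60 mm inside and 76 mm outside diameter.
- support_3: Ring support, the one at the frame's -y end of three alike, 135 mm apart: an aluminium boss (36 x 28 x 52 mm) on the crossbar, a bare 10 mm steel rod reaching out of it along the support's -x, a ring at the rod's end. Origin on the crossbar's axis, about which a slack support turns down; z up, y along the crossbar. Rod axis and ring lie 20 mm above the origin.
- mid_3 (a point): Mid-span of support_3: the top of its rod, 70 mm out from the crossbar's axis, half-way to the ring's centre. The bare rod runs from 18 to 102 mm out.
- ring_3 (a point): Centre of the ring of support_3, 140 mm out from the crossbar's axis, at the height of the ring bar's centre line. The ring is of 8 mm round bar, 60 mm inside and 76 mm outside diameter.
- flask_bulb (a point): Centre of the bulb of the round-bottom flask: clear glass, bulb 85 mm diameter, about 0.3 kg, 152 mm high with its stopper, standing neck up in a cork ring (110 mm outside, 25 mm high). z along the neck. Seated in a support's ring the bulb's centre lies 31 mm above the ring's centre.
- flask_neck (a point): Point on the axis of the flask's neck, where to grip it: neck 26 mm diameter, bare from 40 to 95 mm above the bulb's centre; this point is 69.5 mm above the bulb's centre, and 40 mm below the top of the stopper. The lip above it is 33 mm in diameter.
- beaker: Glass beaker, 68 mm diameter, 85 mm high, loose; bystander. Origin at the centre of its underside.
- bottle: Amber reagent bottle, 72 mm diameter, 150 mm high, loose, behind the crossbar; bystander. Origin at the centre of its underside.
- dish: White porcelain evaporating dish, 90 mm diameter, 32 mm high, loose; bystander. Origin at the centre of its underside.

How it is judged:
On the way:
1. the support that holds has been pressed at mid-span, before the flask is in it: 7 to 14 N kept for half a second within 25 mm of mid-span, with mid-span less than 4 mm from where it was at the start (((contact force between the fingers and support_1 between 7 and 14 N and horizontal distance between the grasp point and mid_1 below 0.025 m and distance of mid_1 from where it was at the start of the episode below 0.004 m and distance between flask_bulb and ring_1 above 0.15 m) or (contact force between the fingers and support_2 between 7 and 14 N and horizontal distance between the grasp point and mid_2 below 0.025 m and distance of mid_2 from where it was at the start of the episode below 0.004 m and distance between flask_bulb and ring_2 above 0.15 m) or (contact force between the fingers and support_3 between 7 and 14 N and horizontal distance between the grasp point and mid_3 below 0.025 m and distance of mid_3 from where it was at the start of the episode below 0.004 m and distance between flask_bulb and ring_3 above 0.15 m))), for 0.5 s.
At the end, for the whole second after the job is handed in: The released flask rests in the ring of the support that holds: bulb within 8 mm of the ring's centre from above and 23 to 39 mm over it, neck within 0.3 rad of upright, that ring within 10 mm of its start; beaker, bottle and dish within 30 mm of theirs (((horizontal distance between flask_bulb and ring_1 below 0.008 m and z of flask_bulb in the frame of ring_1 between 0.023 and 0.039 m and distance of ring_1 from where it was at the start of the episode below 0.01 m) or (horizontal distance between flask_bulb and ring_2 below 0.008 m and z of flask_bulb in the frame of ring_2 between 0.023 and 0.039 m and distance of ring_2 from where it was at the start of the episode below 0.01 m) or (horizontal distance between flask_bulb and ring_3 below 0.008 m and z of flask_bulb in the frame of ring_3 between 0.023 and 0.039 m and distance of ring_3 from where it was at the start of the episode below 0.01 m)) and angle between flask_bulb's own z axis and vertical below 0.3 rad and linear speed of flask below 0.03 m/s and distance of each of beaker, bottle, dish from where it was at the start of the episode below 0.03 m); the robot touches nothing.
It fails at once if a ring support is pressed by the fingers with more than 20 N (contact force between the fingers and support_1 above 20 N or contact force between the fingers and support_2 above 20 N or contact force between the fingers and support_3 above 20 N).
It fails at once if a support is made to sink more than 16 mm at mid-span (distance of any of mid_1, mid_2, mid_3 from where it was at the start of the episode above 0.016 m).
It fails at once if the flask is set on or knocked against a support with more than 20 N (contact force between flask and support_1 above 20 N or contact force between flask and support_2 above 20 N or contact force between flask and support_3 above 20 N).
It fails at once if beaker, bottle or dish is moved more than 30 mm (distance of any of beaker, bottle, dish from where it was at the start of the episode above 0.03 m).
It also fails if it takes over 72 s, if anything falls off the work surface, if the arm or the gripper's body presses on something with over 40 N, if the wrist force passes 120 N, or if a joint passes its speed limit or range.

## Robot

A 6-joint arm with a two-finger parallel gripper is mounted at the origin on the work surface. World frame = base frame: x ahead of the robot, y to its left, z up, the work surface at z = 0. Lengths are in m, angles in rad, forces in N, time in s.
With the tool pointing down it reaches from about 0.375 to 0.9 m from the base axis. Payload 3.1 kg.
Tool frame: the origin (TCP) lies at the centre of the arm's flange, where the gripper is bolted on; the fingertips stand 182 mm ahead of it and the grasp point (between the pads) lies 164 mm ahead of it; z points along the fingers, y is the line along which they close (so a half turn about z gives the same grasp; the last joint's range is limited). The gripper opens to 87 mm and grips with 3 to 60 N. Pads are 19 mm wide; open, the fingers measure 117 mm over their backs; the gripper's body (75 mm by 190 mm) begins 51 mm behind the grasp point.
Start: joints at [-1.315, 0.527, 1.433, -0, 1.181, -0.178], TCP at [0.263, -0.567, 0.405] pointing down, gripper open.
Joint ranges: [-3.08, 3.08], [-0.75, 2.2], [0.22, 2.44], [-1.43, 4.57], [0, 2.65], [-2.85, 2.85]. Speed limits (rad/s): [2.79, 2.79, 3.14, 3.14, 3.14, 3.14].

## Interface

Orientations are given as a unit quaternion [x, y, z, w].
In Python, from rig import * gives the robot as it stands.
- The arm moves only by the tool move_arm, never from a script. Its argument "commands" is a list that holds one entry, the list of rows, each a list of 6 numbers: the shift along the tool's x, y, z in units of 40 mm (1.0 is 40 mm), then the turn, a rotation vector about the tool's x, y, z in rad. A call has 1 to 12 rows; each row is the pose to reach, as a shift and turn from the pose commanded when the call began, along the tool's axes at that moment; what a row does not reach only later rows make up. A row lasts 1/8 s, in which the tool goes at most 62.5 mm and 10.7 degrees, less where a joint would pass 70% of its speed; a pose out of reach is approached as far as the arm can. A call with a gripper value outside its range is refused whole. "claw" is the closure, from -1 (fully open) to 1 (shut), so that 0 is half open, set as the call begins (left out, the last holds). The fingers move at their own pace and stop on an object; "squeeze" is the grip in N (left out, the last holds). Time passes only in rows, so rows that repeat a pose let the fingers close. It gives the time, the measured TCP pose, the force, the opening and the grip force at its end, in the units of the state.
- get_obs(): the state, without advancing time (a new reading comes with each control period).
- camera(name): name is "scene" or "top" or "wrist"; returns a dict with "pixels" (384x512x3 uint8, blue, green, red), "range_z" (384x512 float32, m along the optical axis (not along the pixel's ray), 0 where there is no reading), "camera_matrix" (3x3 intrinsics, pixels), "extrinsics" (4x4, takes a point from world to camera coordinates). Camera axes: x right, y up, looking along -z (the intrinsics and any distortion apply to the point x, -y, -z); pixel columns grow to the right and rows downward; lengths in m; the calibration is good to about 2 mm. A picture is of the moment at which its call begins.
- hand_in(): hands the job in; it is judged then, once.
The state is a dict: "time": time; "q": joint angles; "joint_velocities": joint speeds; "joint_torque": joint torques, N m; "position": TCP position; "tool_rot": TCP orientation; "ft_force": force on the tool from outside, world axes, zero at the start; "moment": the same for the moment, N m; "grip_width": finger opening in m; "grip_force": force on a finger pad.
Only numpy, scipy, OpenCV 4.12 (cv2) and the standard library are available. Lean on these libraries where they do the work, as an engineer would, in place of code of your own. Each camera call takes 0.05 s, during which the arm holds its last target. There are 200 camera calls.

## Working session

There is one attempt and no reset: what is moved stays moved. The work goes in short steps, Python scripts to look and compute and a tool call to move; the robot and the scene stay as the last step left them, time stands still between calls to the robot, and variables do not carry over. Pictures are saved under pics/ and viewed, at most 10 in all, crops included, and the job is handed in when it is done.

Besides the shell and the picture viewer there is one more tool, called after ">>>" in YAML: its name, and indented under it one key for each argument. move_arm: Moves the arm, as the interface text tells. Its arguments: {"type":"object","properties":{"commands":{"type":"array","items":{"type":"array","items":{"type":"array","items":{"type":"number"}}}},"claw":{"type":"number"},"squeeze":{"type":"number"}},"required":["commands"]}

```bash
mkdir -p pics; ls
cat > h.py <<'E'
from rig import *
import numpy as np, cv2
from scipy.spatial.transform import Rotation as R
def cam(n):
    c=camera(n); np.savez(f'/tmp/{n}.npz',**{k:np.array(v) for k,v in c.items()}); return c
def load(n): return dict(np.load(f'/tmp/{n}.npz'))
def cloud(c):
    K=c['camera_matrix'];E=c['extrinsics'];z=c['range_z'];v,u=np.mgrid[:z.shape[0],:z.shape[1]]
    p=np.stack([(u-K[0,2])/K[0,0]*z,-(v-K[1,2])/K[1,1]*z,-z],-1)
    return (p-E[:3,3])@E[:3,:3]
E
python3 - <<'E'
from h import *
for n in('scene','top'):
    c=cam(n); cv2.imwrite(f'pics/{n}.png',cv2.resize(c['pixels'],None,fx=1.5,fy=1.5)); print(n,c['extrinsics'],c['camera_matrix'],sorted(c))
print(get_obs())
E
```

```text
pics
scene [[-0.76236966  0.64704154 -0.01139027  0.43637856]
 [-0.37854499 -0.4316028   0.81879345  0.10169875]
 [ 0.5248773   0.62853501  0.57397522 -1.59065884]
 [ 0.          0.          0.          1.        ]] [[471.75227908   0.         257.54711949]
 [  0.         471.75227908 186.19196722]
 [  0.           0.           1.        ]] ['camera_matrix', 'extrinsics', 'pixels', 'range_z']
top [[ 0.0033914  -0.99978945 -0.0202376   0.02052115]
 [ 0.99793969  0.00208712  0.06412501 -0.57562911]
 [-0.06406927 -0.02041338  0.99773665 -1.36824741]
 [ 0.          0.          0.          1.        ]] [[483.27363989   0.         257.71604652]
 [  0.         483.27363989 194.06120254]
 [  0.           0.           1.        ]] ['camera_matrix', 'extrinsics', 'pixels', 'range_z']
{'time': 0.1, 'q': array([-1.31448964e+00,  5.28383790e-01,  1.43375052e+00, -1.79694005e-05,
        1.18138533e+00, -1.78495690e-01]), 'joint_velocities': array([ 0.00020065, -0.00217545, -0.0028549 ,  0.00130645, -0.00169439,
       -0.0003446 ]), 'joint_torque': array([ 6.17936098e-05, -4.40984881e+01, -1.77151448e+01,  6.34449511e-02,
        5.33377973e-02, -5.64931679e-05]), 'position': array([ 0.26322015, -0.56654081,  0.40387016]), 'tool_rot': array([ 9.76460100e-01,  2.15695955e-01, -4.57781986e-05, -9.62441115e-04]), 'ft_force': array([ 1.03293748, -0.31604447,  0.09632054]), 'moment': array([-0.00097027,  0.01926009, -0.01556894]), 'grip_force': 0.0, 'grip_width': 0.0870505499042396}
```

View pics/top.png

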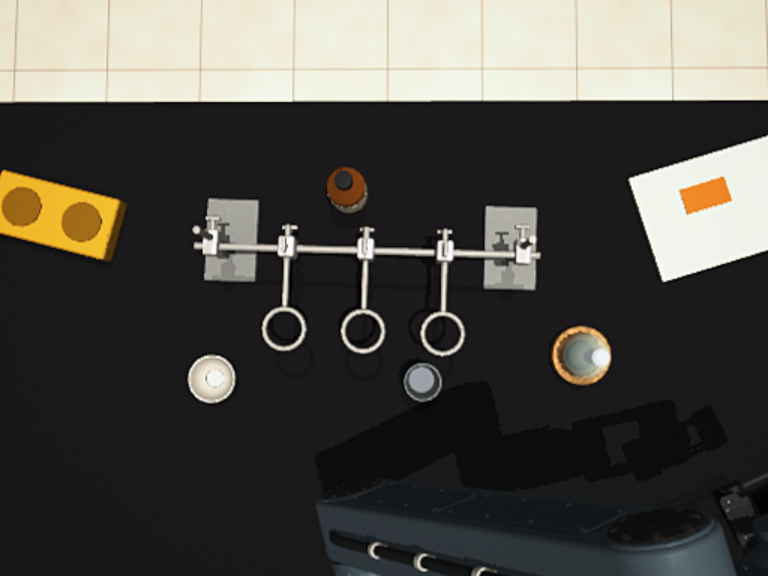

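View pics/scene.png

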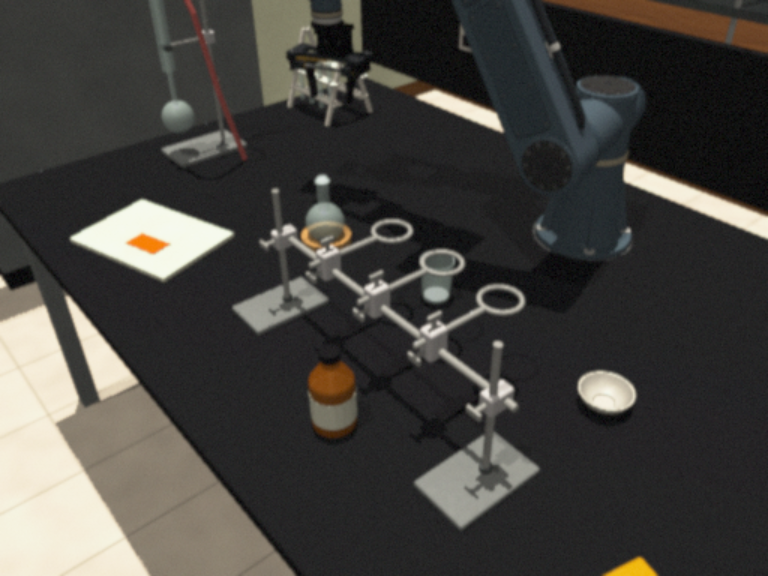

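Top view shows ring centres at about (284,329), (363,331), (442,333), the crossbar at row ~250, cork ring at (581,356), stopper at (600,357), beaker (423,382) and dish (212,379). The scene view confirms this layout. Next I project these at the known heights and refine with ring pixels.

```bash
cat >> h.py <<'E'
def at(c,u,v,z):
    K=c['camera_matrix'];E=c['extrinsics'];d=np.array([(u-K[0,2])/K[0,0],-(v-K[1,2])/K[1,1],-1])@E[:3,:3]
    o=-E[:3,:3].T@E[:3,3]; return o+d*(z-o[2])/d[2]
def proj(c,p):
    K=c['camera_matrix'];q=c['extrinsics'][:3,:3]@p+c['extrinsics'][:3,3]
    return K[0,2]+K[0,0]*q[0]/-q[2], K[1,2]+K[1,1]*q[1]/q[2]
E
python3 - <<'E'
from h import *
t=load('top');s=load('scene')
f=lambda u,v,z,c=t:np.round(at(c,u/1.5,v/1.5,z),4)
for u,v in((284,329),(363,331),(442,333)):print('ring',f(u,v,.17))
for u,v in((502,299),(441,263),(392,231)):print('ring scene',f(u,v,.17,s))
print('bar',f(225,246,.15),f(515,253.5,.15))
print('rod ends',f(286,305,.175),f(364,307,.175),f(444,309,.175))
print('cork',f(581,356,.02),'stopper top',f(601,357,.157),'scene stopper',f(322,180,.157,s))
print('beaker',f(423,382,.085),'dish',f(212,379,.03))
# depth based
P=cloud(t);im=t['pixels'].astype(int)
x,y,z=P[...,0],P[...,1],P[...,2]
m=(z>.16)&(z<.185)&(x>.3)&(x<.56)&(abs(y)<.3)
pts=P[m].astype(np.float32);print(len(pts),np.median(pts[:,2]))
for y0 in[f(284,329,.17)[1],f(363,331,.17)[1],f(442,333,.17)[1]]:
    q=pts[(abs(pts[:,1]-y0)<.05)&(pts[:,0]<f(363,331,.17)[0]+.025)]
    A=np.c_[2*q[:,:2],np.ones(len(q))];r=np.linalg.lstsq(A,(q[:,:2]**2).sum(1),rcond=None)[0]
    print('fit',r[:2],np.sqrt(r[2]+r[0]**2+r[1]**2),len(q),np.median(q[:,2]))
P=cloud(s)
c0=f(601,357,.157)
m=(abs(P[...,0]-c0[0])<.07)&(abs(P[...,1]-c0[1])<.07)&(P[...,2]>.1);q=P[m];print('neck pts',len(q),np.median(q,0),q[:,2].max() if len(q) else 0)
E
```

```text
ring [0.5008 0.1935 0.17  ]
ring [0.4978 0.0588 0.17  ]
ring [ 0.4949 -0.0752  0.17  ]
ring scene [0.4966 0.1942 0.17  ]
ring scene [0.4978 0.0578 0.17  ]
ring scene [ 0.4918 -0.076   0.17  ]
bar [0.6455 0.3019 0.15  ] [ 0.6328 -0.2027  0.15  ]
rod ends [0.5415 0.1898 0.175 ] [0.5384 0.0571 0.175 ] [ 0.5354 -0.0784  0.175 ]
cork [ 0.4533 -0.3459  0.02  ] stopper top [ 0.4551 -0.3461  0.157 ] scene stopper [ 0.4535 -0.3452  0.157 ]
beaker [ 0.407  -0.0456  0.085 ] dish [0.4075 0.3517 0.03  ]
891 0.173048
fit [0.50119706 0.1946625 ] 0.0337751224797599 192 0.17308342
fit [0.49726081 0.06038507] 0.033742002306190455 208 0.17272791
fit [ 0.49329643 -0.07425446] 0.03365276806852125 221 0.17292476
neck pts 173 [ 0.45979589 -0.3380576   0.13759268] 0.16657882548462444
```

```bash
cat > plan.py <<'E'
import sys
from h import *
o=get_obs();Rm=R.from_quat(o['tool_rot'])
x,y,z,yaw=map(float,sys.argv[1:5])
T=R.from_euler('z',yaw)*R.from_quat([1,0,0,0])
d=Rm.inv().apply(np.array([x,y,z])-o['position'])/.04
print(np.round(d,3),np.round((Rm.inv()*T).as_rotvec(),3),'t',o['time'],'pos',np.round(o['position'],4),'F',np.round(o['ft_force'],2),'q',np.round(o['q'],2))
E
python3 plan.py .564 -.077 .42 -.024
```

```text
[11.975 -7.933 -0.384] [-0.002  0.     0.459] t 0.1 pos [ 0.2632 -0.5665  0.4039] F [ 1.03 -0.32  0.1 ] q [-1.31  0.53  1.43 -0.    1.18 -0.18]
```

>>> move_arm:
  commands:
    - [[1.2, -0.8, -0.4, 0, 0, 0.05], [2.4, -1.6, -0.4, 0, 0, 0.1], [3.6, -2.4, -0.4, 0, 0, 0.15], [4.8, -3.2, -0.4, 0, 0, 0.2], [6.0, -4.0, -0.4, 0, 0, 0.25], [7.2, -4.8, -0.4, 0, 0, 0.3], [8.4, -5.6, -0.4, 0, 0, 0.35], [9.6, -6.4, -0.4, 0, 0, 0.4], [10.8, -7.2, -0.4, 0, 0, 0.459], [11.975, -7.933, -0.4, 0, 0, 0.459], [11.975, -7.933, -0.4, 0, 0, 0.459], [11.975, -7.933, -0.4, 0, 0, 0.459]]
  claw: 1
  squeeze: 10

```text
time: 1.6
position: [0.5637, -0.0771, 0.4202]
tool_rot: [1.0, -0.012, -0.001, 0.0]
ft_force: [-1.2, -0.3, 0.8]
grip_width: 0.0003
grip_force: 0.0
```

```bash
python3 plan.py .564 -.077 .372 -.024
python3 - <<'E'
from h import *
c=cam('wrist');cv2.imwrite('pics/w1.png',c['pixels'])
print(get_obs()['grip_width'])
E
```

```text
[ 0.008 -0.004  1.206] [0.    0.002 0.001] t 1.6 pos [ 0.5637 -0.0771  0.4202] F [-1.2  -0.25  0.81] q [-0.33  0.43  1.56 -0.    1.15  1.26]
0.00016090413092697213
```

View pics/w1.png

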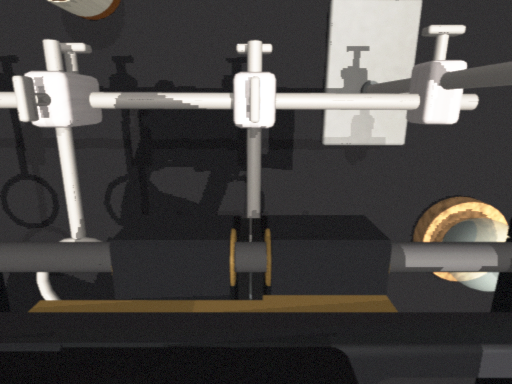

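The wrist view shows the closed fingers (about (250,257)) directly in line with support 3's rod (column ~253). Lowering to about 4 mm above it.

>>> move_arm:
  commands:
    - [[0, 0, 0.7, 0, 0, 0], [0, 0, 1.2, 0, 0, 0], [0, 0, 1.4, 0, 0, 0], [0, 0, 1.4, 0, 0, 0], [0, 0, 1.4, 0, 0, 0]]

```text
time: 2.28
position: [0.5643, -0.0778, 0.3656]
tool_rot: [1.0, -0.012, 0.001, 0.0]
ft_force: [-0.0, -0.1, -0.2]
grip_width: 0.0003
grip_force: 0.0
```

>>> move_arm:
  commands:
    - [[0, 0, 0.03, 0, 0, 0], [0, 0, 0.06, 0, 0, 0], [0, 0, 0.09, 0, 0, 0], [0, 0, 0.09, 0, 0, 0]]

```text
time: 2.78
position: [0.564, -0.0772, 0.3611]
tool_rot: [1.0, -0.012, -0.0, -0.0]
ft_force: [-0.2, -0.1, -0.5]
grip_width: 0.0007
grip_force: 0.0
```

Tips are at about z 0.179. Stepping down in 1 mm increments.

>>> move_arm:
  commands:
    - [[0, 0, 0.03, 0, 0, 0], [0, 0, 0.05, 0, 0, 0], [0, 0, 0.05, 0, 0, 0]]

```text
time: 3.15
position: [0.564, -0.0772, 0.359]
tool_rot: [1.0, -0.012, -0.0, -0.0]
ft_force: [-0.0, -0.4, 0.1]
grip_width: 0.0004
grip_force: 0.0
```

>>> move_arm:
  commands:
    - [[0, 0, 0.03, 0, 0, 0], [0, 0, 0.05, 0, 0, 0], [0, 0, 0.05, 0, 0, 0]]

```text
time: 3.52
position: [0.564, -0.0773, 0.3574]
tool_rot: [1.0, -0.012, 0.0, 0.0]
ft_force: [-0.4, -0.1, 2.7]
grip_width: 0.0003
grip_force: 1.1
```

>>> move_arm:
  commands:
    - [[0, 0, 0.025, 0, 0, 0], [0, 0, 0.025, 0, 0, 0]]

```text
time: 3.78
position: [0.5639, -0.0772, 0.3566]
tool_rot: [1.0, -0.012, -0.0, 0.0]
ft_force: [-1.7, -0.7, 5.0]
grip_width: 0.0006
grip_force: 2.4
```

>>> move_arm:
  commands:
    - [[0, 0, 0.02, 0, 0, 0], [0, 0, 0.02, 0, 0, 0]]

```text
time: 4.03
position: [0.5638, -0.0772, 0.3561]
tool_rot: [1.0, -0.012, -0.0, 0.0]
ft_force: [-3.5, -0.5, 7.8]
grip_width: 0.0007
grip_force: 3.7
```

>>> move_arm:
  commands:
    - [[0, 0, 0.017, 0, 0, 0], [0, 0, 0.017, 0, 0, 0], [0, 0, 0.017, 0, 0, 0], [0, 0, 0.017, 0, 0, 0], [0, 0, 0.017, 0, 0, 0]]

```text
time: 4.65
position: [0.5638, -0.0772, 0.3558]
tool_rot: [1.0, -0.012, -0.0, 0.0]
ft_force: [-3.6, 0.8, 9.7]
grip_width: 0.0003
grip_force: 4.7
```

>>> move_arm:
  commands:
    - [[0, 0, 0, 0, 0, 0], [0, 0, 0, 0, 0, 0], [0, 0, 0, 0, 0, 0], [0, 0, 0, 0, 0, 0], [0, 0, 0, 0, 0, 0], [0, 0, 0, 0, 0, 0], [0, 0, 0, 0, 0, 0], [0, 0, 0, 0, 0, 0]]

```text
time: 5.65
position: [0.5638, -0.0772, 0.3558]
tool_rot: [1.0, -0.012, -0.0, 0.0]
ft_force: [-2.6, 0.7, 9.4]
grip_width: 0.0007
grip_force: 4.7
```

Support 3 held 9.5 N for over 1.5 s with no creep, so it is the tight one. Backing off and going to the flask.

>>> move_arm:
  commands:
    - [[0, 0, -0.3, 0, 0, 0], [0, 0, -1.2, 0, 0, 0], [0, 0, -2.0, 0, 0, 0], [0, 0, -2.0, 0, 0, 0], [0, 0, -2.0, 0, 0, 0]]

```text
time: 6.28
position: [0.5637, -0.0771, 0.4339]
tool_rot: [1.0, -0.012, -0.001, -0.0]
ft_force: [-0.8, -0.5, -0.7]
grip_width: 0.0007
grip_force: 0.0
```

```bash
python3 plan.py .455 -.346 .44 -.024
python3 - <<'E'
from h import *
for n in('top','scene'):
    P=cloud(load(n));m=(np.hypot(P[...,0]-.454,P[...,1]+.346)<.03)&(P[...,2]>.03);q=P[m]
    hi=q[q[:,2]>.14];print(n,len(q),len(hi),np.median(hi,0),np.percentile(hi[:,2],[10,50,90,100]))
E
```

```text
[-2.554  6.786 -0.151] [-0.     0.001 -0.   ] t 6.275 pos [ 0.5637 -0.0771  0.4339] F [-0.8  -0.51 -0.73] q [-0.33  0.42  1.54  0.    1.18  1.26]
top 403 131 [ 0.45506889 -0.3427832   0.16002851] [0.15309864 0.16002851 0.16544629 0.1687558 ]
scene 309 80 [ 0.45899552 -0.33937988  0.15577727] [0.14337821 0.15577727 0.16489917 0.16657883]
```

>>> move_arm:
  commands:
    - [[-0.4, 1.1, -0.15, 0, 0, 0], [-0.8, 2.2, -0.15, 0, 0, 0], [-1.2, 3.3, -0.15, 0, 0, 0], [-1.7, 4.5, -0.15, 0, 0, 0], [-2.1, 5.6, -0.15, 0, 0, 0], [-2.55, 6.73, -0.15, 0, 0, 0], [-2.55, 6.73, -0.15, 0, 0, 0], [-2.55, 6.73, -0.15, 0, 0, 0], [-2.55, 6.73, -0.15, 0, 0, 0]]
  claw: -1

```text
time: 7.4
position: [0.4559, -0.3426, 0.44]
tool_rot: [1.0, -0.011, -0.0, -0.001]
ft_force: [-0.1, -0.4, 0.0]
grip_width: 0.0817
grip_force: 0.0
```

```bash
python3 plan.py .455 -.344 .291 -.024
python3 - <<'E'
from h import *
c=cam('wrist');im=c['pixels'].copy()
for z,col in((.166,(0,0,255)),(.025,(0,255,0))):
    u=proj(c,np.array([.455,-.344,z]));print(z,u);cv2.circle(im,tuple(int(round(a)) for a in u),3,col,1)
cv2.imwrite('pics/w2.png',im)
E
```

```text
[-0.019  0.042  3.725] [-0.002  0.001  0.001] t 7.4 pos [ 0.4559 -0.3426  0.44  ] F [-0.06 -0.36  0.04] q [-0.84  0.41  1.53  0.    1.2   0.75]
0.166 (np.float64(252.36057268737423), np.float64(189.10292713258164))
0.025 (np.float64(251.7897715824164), np.float64(160.26207921142606))
```

View pics/w2.png

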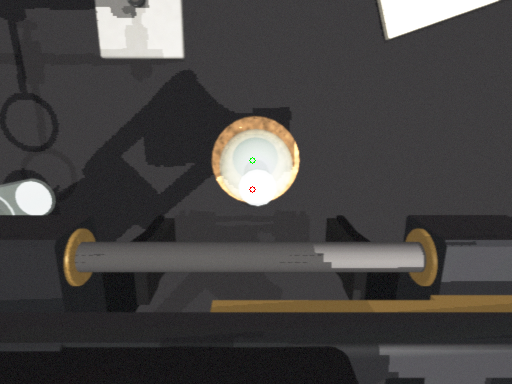

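The stopper shows at about (258,187), cork centre at (255.5,160), slightly right of my marks at column 252.

```bash
python3 - <<'E'
from h import *
c=load('wrist');print(at(c,258,187,.166),at(c,255.5,160,.025))
P=cloud(c);m=(np.hypot(P[...,0]-.455,P[...,1]+.345)<.03)&(P[...,2]>.15);q=P[m];print(len(q),np.median(q,0),(q.max(0)+q.min(0))/2,q.max(0))
E
python3 plan.py .4555 -.3465 .290 -.024
```

```text
[ 0.45669437 -0.34869365  0.166     ] [ 0.45522923 -0.34865679  0.025     ]
17170 [ 0.47997337 -0.34676277  0.37080835] [ 0.46134777 -0.34847142  0.26760288] [ 0.48498059 -0.32701041  0.38118714]
[-0.009  0.102  3.757] [-0.001  0.001  0.002] t 7.45 pos [ 0.456  -0.3426  0.4403] F [0.45 0.4  0.12] q [-0.84  0.41  1.53  0.    1.2   0.75]
```

>>> move_arm:
  commands:
    - [[0, 0.11, 0.5, 0, 0, 0], [0, 0.11, 1.3, 0, 0, 0], [0, 0.11, 2.2, 0, 0, 0], [0, 0.11, 3.0, 0, 0, 0], [0, 0.11, 3.5, 0, 0, 0], [0, 0.11, 3.75, 0, 0, 0], [0, 0.11, 3.75, 0, 0, 0], [0, 0.11, 3.75, 0, 0, 0]]

```text
time: 8.45
position: [0.4559, -0.3484, 0.2916]
tool_rot: [1.0, -0.012, 0.001, 0.001]
ft_force: [0.8, -1.1, 0.2]
grip_width: 0.0869
grip_force: 0.0
```

>>> move_arm:
  commands:
    - [[0, 0, 0, 0, 0, 0], [0, 0, 0, 0, 0, 0], [0, 0, 0, 0, 0, 0], [0, 0, 0, 0, 0, 0], [0, 0, 0, 0, 0, 0], [0, 0, 0, 0, 0, 0], [0, 0, 0, 0, 0, 0], [0, 0, 0, 0, 0, 0]]
  claw: 1
  squeeze: 15

```text
time: 9.45
position: [0.4555, -0.3483, 0.2906]
tool_rot: [1.0, -0.012, -0.0, -0.0]
ft_force: [-0.8, -0.2, -0.0]
grip_width: 0.0324
grip_force: 15.0
```

Opening of 32.4 mm means the lip (33 mm), not the 26 mm neck. Checking before lifting.

Run:
```python
from h import *
c=cam('scene');u,v=proj(c,np.array([.456,-.348,.12]));u,v=int(u),int(v);print(u,v)
im=c['pixels'].copy()
for z in(.0,.05,.1265,.166):
    a=proj(c,np.array([.4555,-.348,z]));cv2.circle(im,(int(a[0]-22),int(a[1])),0,(0,0,255),-1)
cv2.imwrite('pics/s2.png',cv2.resize(im[v-60:v+60,u-70:u+70],None,fx=5,fy=5,interpolation=cv2.INTER_CUBIC))
```

```text
214 130
```

View pics/s2.png

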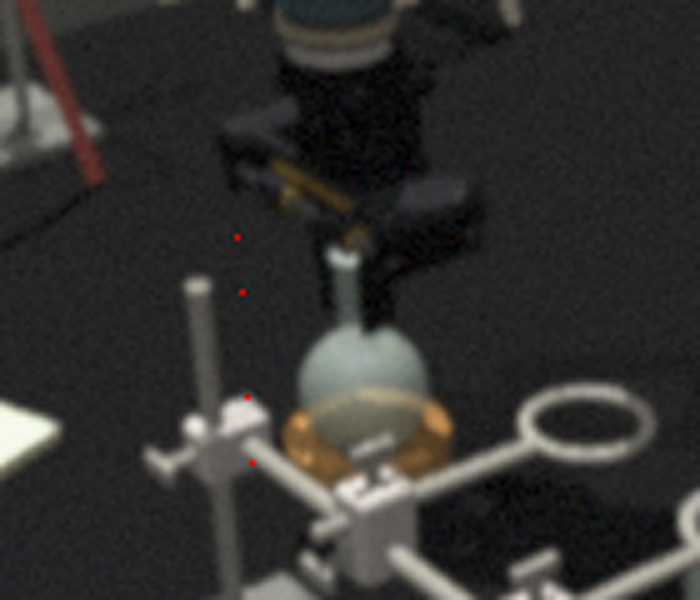

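Run:
```python
from h import *
c=cam('wrist');cv2.imwrite('pics/w3.png',cv2.resize(c['pixels'][100:384,100:420],None,fx=2,fy=2))
print(get_obs()['grip_width'],get_obs()['grip_force'])
```

```text
0.03198976990343706 14.999981224536896
```

View pics/w3.png

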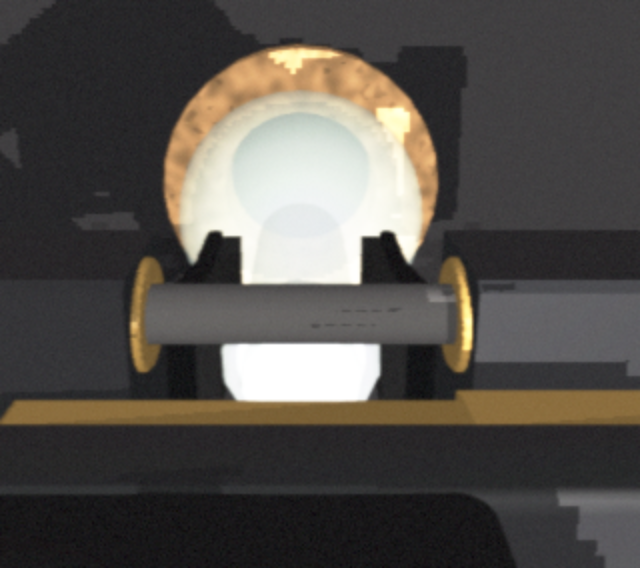

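The pads close evenly on both sides of the neck (columns 242 and 362), with the stopper centred above. Trying a gentle lift and watching opening and load.

>>> move_arm:
  commands:
    - [[0, 0, -0.1, 0, 0, 0], [0, 0, -0.25, 0, 0, 0], [0, 0, -0.4, 0, 0, 0], [0, 0, -0.5, 0, 0, 0], [0, 0, -0.5, 0, 0, 0], [0, 0, -0.5, 0, 0, 0]]

```text
time: 10.3
position: [0.4554, -0.3482, 0.3106]
tool_rot: [1.0, -0.012, -0.0, -0.0]
ft_force: [-0.8, 0.2, -3.8]
grip_width: 0.0318
grip_force: 15.0
```

>>> move_arm:
  commands:
    - [[0, 0, -0.5, 0, 0, 0], [0, 0, -1.3, 0, 0, 0], [0, 0, -2.2, 0, 0, 0], [0, 0, -3.1, 0, 0, 0], [0, 0, -4.0, 0, 0, 0], [0, 0, -4.6, 0, 0, 0], [0, 0, -4.8, 0, 0, 0], [0, 0, -4.8, 0, 0, 0], [0, 0, -4.8, 0, 0, 0]]
  squeeze: 20

```text
time: 11.42
position: [0.4552, -0.348, 0.501]
tool_rot: [1.0, -0.012, -0.001, -0.001]
ft_force: [0.5, -0.3, -3.5]
grip_width: 0.0319
grip_force: 20.0
```

```bash
python3 plan.py .489 -.085 .50 -.024
```

```text
[ 0.686 -6.595  0.04 ] [-0.003  0.002 -0.   ] t 11.425 pos [ 0.4552 -0.348   0.501 ] F [ 0.45 -0.26 -3.5 ] q [-0.85  0.36  1.44 -0.    1.34  0.75]
```

>>> move_arm:
  commands:
    - [[0.05, -0.3, 0, 0, 0, 0], [0.15, -1.0, 0, 0, 0, 0], [0.25, -1.9, 0, 0, 0, 0], [0.4, -2.9, 0, 0, 0, 0], [0.5, -3.9, 0, 0, 0, 0], [0.65, -4.9, 0, 0, 0, 0], [0.75, -5.8, 0, 0, 0, 0], [0.8, -6.5, 0, 0, 0, 0], [0.8, -6.8, 0, 0, 0, 0], [0.8, -6.83, 0, 0, 0, 0], [0.8, -6.83, 0, 0, 0, 0], [0.8, -6.83, 0, 0, 0, 0]]

```text
time: 12.92
position: [0.4942, -0.0769, 0.5026]
tool_rot: [1.0, -0.013, 0.0, 0.0]
ft_force: [-0.2, 0.2, -3.4]
grip_width: 0.032
grip_force: 20.0
```

```bash
python3 plan.py .494 -.0755 .45 -.024
python3 - <<'E'
from h import *
t=cam('top');s=cam('scene')
out=[]
for c in(t,s):
    u,v=map(int,proj(c,np.array([.494,-.0755,.2])));print(u,v)
    out.append(cv2.resize(c['pixels'][v-55:v+55,u-40:u+40],None,fx=5,fy=5,interpolation=cv2.INTER_CUBIC))
cv2.imwrite('pics/b.png',np.hstack(out))
E
```

```text
[-0.005 -0.035  1.316] [ 0.    -0.    -0.002] t 12.925 pos [ 0.4942 -0.0769  0.5026] F [-0.16  0.17 -3.37] q [-0.38  0.25  1.61 -0.    1.29  1.22]
295 222
260 144
```

View pics/b.png

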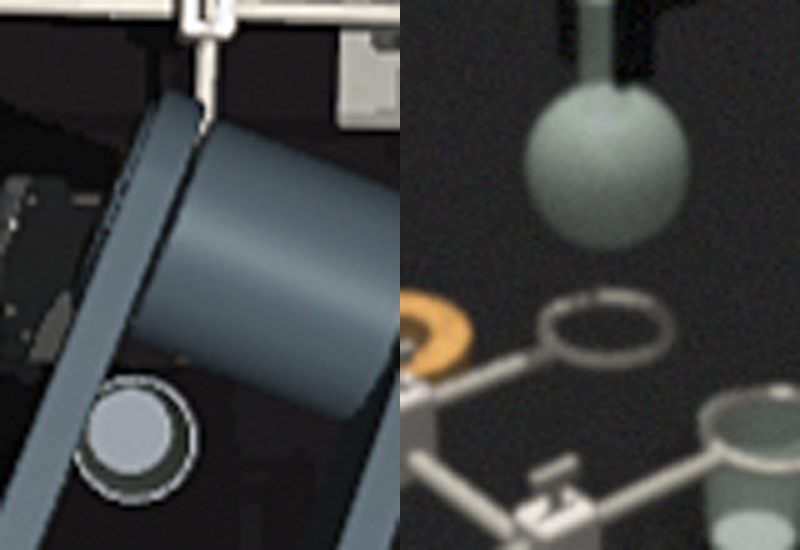

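In the scene crop the bulb centre is at (607,165) and ring 3 at (606,328), laterally aligned. Quantifying with the depth data.

Run:
```python
from h import *
from scipy.optimize import least_squares
s=load('scene')
print('bulb ray',at(s,261.4,122,.2686),'ring ray',at(s,261.2,154.6,.17))
P=cloud(s)
def sub(c,r): return P[np.linalg.norm(P-c,axis=-1)<r]
q=sub(np.array([.494,-.0755,.268]),.05);q=q[q[:,2]<.295]
f=least_squares(lambda p:np.linalg.norm(q-p[:3],axis=1)-.0425,[.494,-.0755,.268],loss='soft_l1',f_scale=.002);print('sphere',len(q),f.x,np.std(f.fun))
q=P[(np.hypot(P[...,0]-.494,P[...,1]+.0755)<.045)&(abs(P[...,2]-.171)<.01)]
g=least_squares(lambda p:np.hypot(q[:,0]-p[0],q[:,1]-p[1])-.0345,[.494,-.0755],loss='soft_l1',f_scale=.002);print('ring',len(q),g.x,np.median(q[:,2]),np.std(g.fun))
```

```text
bulb ray [ 0.49320051 -0.07314021  0.2686    ] ring ray [ 0.49414372 -0.07388934  0.17      ]
sphere 611 [ 0.49223799 -0.07613265  0.26675588] 0.0016654336049746069
ring 180 [ 0.49551939 -0.07425796] 0.170255498302888 0.002638627349119902
```

>>> move_arm:
  commands:
    - [[0.04, -0.02, 0.3, 0, 0, 0], [0.04, -0.02, 0.7, 0, 0, 0], [0.04, -0.02, 1.1, 0, 0, 0], [0.04, -0.02, 1.3, 0, 0, 0], [0.04, -0.02, 1.4, 0, 0, 0], [0.04, -0.02, 1.4, 0, 0, 0], [0.04, -0.02, 1.4, 0, 0, 0]]

```text
time: 13.9
position: [0.4959, -0.0753, 0.4472]
tool_rot: [1.0, -0.012, 0.001, 0.0]
ft_force: [-0.1, -0.3, -3.5]
grip_width: 0.0316
grip_force: 20.0
```

>>> move_arm:
  commands:
    - [[0, 0, 0.03, 0, 0, 0], [0, 0, 0.06, 0, 0, 0], [0, 0, 0.09, 0, 0, 0], [0, 0, 0.1, 0, 0, 0], [0, 0, 0.1, 0, 0, 0]]

```text
time: 14.52
position: [0.4957, -0.0752, 0.4426]
tool_rot: [1.0, -0.012, -0.0, -0.0]
ft_force: [0.3, 0.2, -4.7]
grip_width: 0.0319
grip_force: 20.0
```

>>> move_arm:
  commands:
    - [[0, 0, 0.02, 0, 0, 0], [0, 0, 0.04, 0, 0, 0], [0, 0, 0.05, 0, 0, 0], [0, 0, 0.05, 0, 0, 0]]

```text
time: 15.02
position: [0.4957, -0.0752, 0.4406]
tool_rot: [1.0, -0.012, -0.0, -0.0]
ft_force: [-0.3, -0.1, -4.4]
grip_width: 0.0317
grip_force: 20.0
```

>>> move_arm:
  commands:
    - [[0, 0, 0.02, 0, 0, 0], [0, 0, 0.04, 0, 0, 0], [0, 0, 0.05, 0, 0, 0], [0, 0, 0.05, 0, 0, 0]]

```text
time: 15.52
position: [0.4957, -0.0752, 0.4386]
tool_rot: [1.0, -0.012, -0.0, -0.0]
ft_force: [0.7, 0.0, -3.7]
grip_width: 0.0318
grip_force: 20.0
```

>>> move_arm:
  commands:
    - [[0, 0, 0.02, 0, 0, 0], [0, 0, 0.035, 0, 0, 0], [0, 0, 0.035, 0, 0, 0]]

```text
time: 15.9
position: [0.4959, -0.0754, 0.4378]
tool_rot: [1.0, -0.012, 0.001, 0.0]
ft_force: [-0.6, -0.4, 0.9]
grip_width: 0.032
grip_force: 20.0
```

The flask is seated, with its weight now on the ring and little side force. Releasing.

>>> move_arm:
  commands:
    - [[0, 0, 0, 0, 0, 0], [0, 0, 0, 0, 0, 0], [0, 0, 0, 0, 0, 0], [0, 0, 0, 0, 0, 0], [0, 0, 0, 0, 0, 0], [0, 0, 0, 0, 0, 0], [0, 0, 0, 0, 0, 0], [0, 0, 0, 0, 0, 0]]
  claw: -1

```text
time: 16.9
position: [0.4957, -0.0752, 0.4372]
tool_rot: [1.0, -0.012, -0.0, -0.0]
ft_force: [-0.0, -0.4, -0.1]
grip_width: 0.0866
grip_force: 0.0
```

Run:
```python
from h import *
c=cam('scene');u,v=map(int,proj(c,np.array([.494,-.0755,.2])))
cv2.imwrite('pics/r.png',cv2.resize(c['pixels'][v-60:v+50,u-60:u+60],None,fx=5,fy=5,interpolation=cv2.INTER_CUBIC))
```

```text
(no output)
```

View pics/r.png

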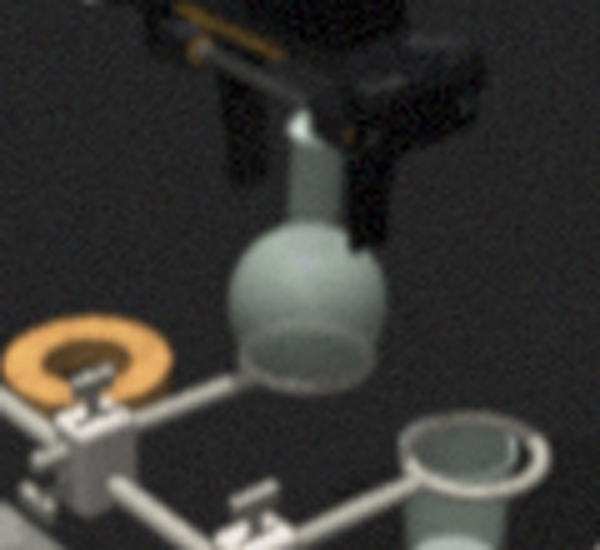

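The flask sits upright in ring 3 (bulb at (307,300), ring at (307,355)) with the fingers open clear of it. Retracting straight up.

>>> move_arm:
  commands:
    - [[0, 0, -0.3, 0, 0, 0], [0, 0, -0.9, 0, 0, 0], [0, 0, -1.6, 0, 0, 0], [0, 0, -2.3, 0, 0, 0], [0, 0, -2.8, 0, 0, 0], [0, 0, -3.0, 0, 0, 0], [0, 0, -3.0, 0, 0, 0], [0, 0, -3.0, 0, 0, 0]]

```text
time: 17.95
position: [0.4955, -0.0751, 0.5564]
tool_rot: [1.0, -0.012, -0.001, -0.0]
ft_force: [-0.5, 0.6, 0.2]
grip_width: 0.0874
grip_force: 0.0
```

Run:
```python
from h import *
from scipy.optimize import least_squares
s=cam('scene');P=cloud(s)
q=P[np.linalg.norm(P-[.495,-.075,.202],axis=-1)<.05];q=q[(q[:,2]<.235)&(q[:,2]>.185)]
f=least_squares(lambda p:np.linalg.norm(q-p[:3],axis=1)-.0425,[.494,-.0755,.2],loss='soft_l1',f_scale=.002);print(len(q),f.x)
m=P[(np.hypot(P[...,0]-.495,P[...,1]+.075)<.03)&(P[...,2]>.25)&(P[...,2]<.33)];print(len(m),m.mean(0),m.max(0))
cv2.imwrite('pics/end.png',s['pixels'][60:260,130:400].repeat(2,0).repeat(2,1))
```

```text
599 [ 0.49191944 -0.07679121  0.19917678]
248 [ 0.49125725 -0.06965604  0.2835731 ] [ 0.5023957  -0.059962    0.30976706]
```

View pics/end.png

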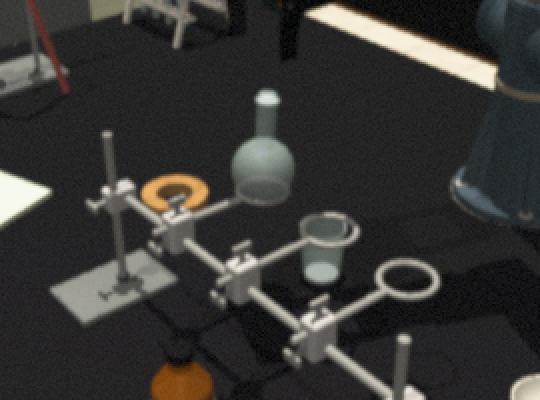

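The flask stands free and upright in ring 3 (bulb at (263,170)), the arm is clear, and the beaker is where it was.

```bash
python3 -c "
from rig import *
print(hand_in())"
```

```text
the job is handed in; nothing more can be done
None
```

I set the flask upright in the ring of support 3 (the −y end) and handed the job in at about 18 s. Support 3 held about 9.5 N at mid-span for over a second without creeping, so I did not press supports 1 and 2; no verdict was returned.

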